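# Set the paint jars over to the spray rack in reverse order

## Task

Move the four paint jars from the wooden storage rack to the steel spray rack, one standing upright in each compartment, in reverse order counted from the racks' green ends: the jar nearest the green block of the storage rack goes to the compartment farthest from the green block of the spray rack, and so on, until the one farthest from the green block ends up nearest to it. Never tip a jar over on the way.

Things in the scene. Friction and masses are not known exactly. Their poses are not given: they have to be found in the camera images.
- jar_pink: Round pink paint jar with a pink lid, 36 mm diameter, 72 mm high, about 0.1 kg, standing loose in a compartment of the storage rack. Origin at the centre of its underside, z up its axis. All round alike; best gripped around its upper half, across the row (neighbours in the row stand 60 mm apart).
- jar_yellow: Round yellow paint jar with a yellow lid, 36 mm diameter, 72 mm high, about 0.1 kg, standing loose in a compartment of the storage rack. Origin at the centre of its underside, z up its axis. All round alike; best gripped around its upper half, across the row (neighbours in the row stand 60 mm apart).
- jar_blue: Round blue paint jar with a blue lid, 36 mm diameter, 72 mm high, about 0.1 kg, standing loose in a compartment of the storage rack. Origin at the centre of its underside, z up its axis. All round alike; best gripped around its upper half, across the row (neighbours in the row stand 60 mm apart).
- jar_white: Round white paint jar with a white lid, 36 mm diameter, 72 mm high, about 0.1 kg, standing loose in a compartment of the storage rack. Origin at the centre of its underside, z up its axis. All round alike; best gripped around its upper half, across the row (neighbours in the row stand 60 mm apart).
- tag_pink: Flat pink colour tag, 18 x 36 mm, 4 mm thick, fixed on the ledge of the storage rack next to the compartment where the pink jar stands at the start, so it keeps showing the first order. Origin at the centre of its underside; the compartment's centre lies 46 mm from it along the tag's own +x (the same direction as the rack's x).
- tag_yellow: Flat yellow colour tag, 18 x 36 mm, 4 mm thick, fixed on the ledge of the storage rack next to the compartment where the yellow jar stands at the start, so it keeps showing the first order. Origin at the centre of its underside; the compartment's centre lies 46 mm from it along the tag's own +x (the same direction as the rack's x).
- tag_blue: Flat blue colour tag, 18 x 36 mm, 4 mm thick, fixed on the ledge of the storage rack next to the compartment where the blue jar stands at the start, so it keeps showing the first order. Origin at the centre of its underside; the compartment's centre lies 46 mm from it along the tag's own +x (the same direction as the rack's x).
- tag_white: Flat white colour tag, 18 x 36 mm, 4 mm thick, fixed on the ledge of the storage rack next to the compartment where the white jar stands at the start, so it keeps showing the first order. Origin at the centre of its underside; the compartment's centre lies 46 mm from it along the tag's own +x (the same direction as the rack's x).
- storage_rack: Dark wooden rack, full at the start. Row of 4 open compartments, centres at x 0, y +90, +30, -30, -90 mm, 54 mm square inside, floor 6 mm and walls' tops 18 mm above the table. Green block, 66 x 22 x 30 mm high, at the +y end (y +134). Fixed, at any yaw; origin under its centre, on the table. Ledge with tags along its -x side, 26 mm wide, 18 mm high, centred at x -46.
- spray_rack: Grey steel rack, empty at the start, no ledge. Row of 4 open compartments, centres at x 0, y +90, +30, -30, -90 mm, 54 mm square inside, floor 6 mm and walls' tops 18 mm above the table. Green block, 66 x 22 x 30 mm high, at the +y end (y +134). Fixed, at any yaw; origin under its centre, on the table.

How it is judged:
At the end, for the whole second after the job is handed in: Each jar is released, at rest and upright (0.1 rad) on the floor (underside below 10 mm) of its spray rack compartment, within 12 mm of its centre in rack x and y; a jar whose tag is at y = +90, +30, -30 or -90 mm in the storage rack is at y = -90, -30, +30 or +90 mm in the spray rack (((y of tag_pink in the frame of storage_rack between 0.07 and 0.11 m and y of jar_pink in the frame of spray_rack between -0.102 and -0.078 m) or (y of tag_pink in the frame of storage_rack between 0.01 and 0.05 m and y of jar_pink in the frame of spray_rack between -0.042 and -0.018 m) or (y of tag_pink in the frame of storage_rack between -0.05 and -0.01 m and y of jar_pink in the frame of spray_rack between 0.018 and 0.042 m) or (y of tag_pink in the frame of storage_rack between -0.11 and -0.07 m and y of jar_pink in the frame of spray_rack between 0.078 and 0.102 m)) and x of jar_pink in the frame of spray_rack between -0.012 and 0.012 m and z of each of jar_pink, jar_yellow, jar_blue, jar_white in the frame of spray_rack below 0.01 m and angle between each of jar_pink, jar_yellow, jar_blue, jar_white's own z axis and vertical below 0.1 rad and linear speed of each of jar_pink, jar_yellow, jar_blue, jar_white below 0.02 m/s and ((y of tag_yellow in the frame of storage_rack between 0.07 and 0.11 m and y of jar_yellow in the frame of spray_rack between -0.102 and -0.078 m) or (y of tag_yellow in the frame of storage_rack between 0.01 and 0.05 m and y of jar_yellow in the frame of spray_rack between -0.042 and -0.018 m) or (y of tag_yellow in the frame of storage_rack between -0.05 and -0.01 m and y of jar_yellow in the frame of spray_rack between 0.018 and 0.042 m) or (y of tag_yellow in the frame of storage_rack between -0.11 and -0.07 m and y of jar_yellow in the frame of spray_rack between 0.078 and 0.102 m)) and x of jar_yellow in the frame of spray_rack between -0.012 and 0.012 m and ((y of tag_blue in the frame of storage_rack between 0.07 and 0.11 m and y of jar_blue in the frame of spray_rack between -0.102 and -0.078 m) or (y of tag_blue in the frame of storage_rack between 0.01 and 0.05 m and y of jar_blue in the frame of spray_rack between -0.042 and -0.018 m) or (y of tag_blue in the frame of storage_rack between -0.05 and -0.01 m and y of jar_blue in the frame of spray_rack between 0.018 and 0.042 m) or (y of tag_blue in the frame of storage_rack between -0.11 and -0.07 m and y of jar_blue in the frame of spray_rack between 0.078 and 0.102 m)) and x of jar_blue in the frame of spray_rack between -0.012 and 0.012 m and ((y of tag_white in the frame of storage_rack between 0.07 and 0.11 m and y of jar_white in the frame of spray_rack between -0.102 and -0.078 m) or (y of tag_white in the frame of storage_rack between 0.01 and 0.05 m and y of jar_white in the frame of spray_rack between -0.042 and -0.018 m) or (y of tag_white in the frame of storage_rack between -0.05 and -0.01 m and y of jar_white in the frame of spray_rack between 0.018 and 0.042 m) or (y of tag_white in the frame of storage_rack between -0.11 and -0.07 m and y of jar_white in the frame of spray_rack between 0.078 and 0.102 m)) and x of jar_white in the frame of spray_rack between -0.012 and 0.012 m); the robot touches nothing.
It fails at once if a jar is tipped over (leans more than 0.8 rad) (angle between any of jar_pink, jar_yellow, jar_blue, jar_white's own z axis and vertical above 0.8 rad).
It also fails if it takes over 102 s, if anything falls off the work surface, if the arm or the gripper's body presses on something with over 40 N, if the wrist force passes 120 N, or if a joint passes its speed limit or range.

## Robot

A 6-joint arm with a two-finger parallel gripper is mounted at the origin on the work surface. World frame = base frame: x ahead of the robot, y to its left, z up, the work surface at z = 0. Lengths are in m, angles in rad, forces in N, time in s.
With the tool pointing down it reaches from about 0.35 to 0.975 m from the base axis. Payload 4.9 kg.
Tool frame: the origin (TCP) lies on the centre line of the jaws, within the pads' length; the fingertips stand manip.tip_reach ahead of it and the grasp point (between the pads) is the TCP (manip.tip_reach is the distance from the TCP to the fingertips, in m); z points along the fingers, y is the line along which they close (so a half turn about z gives the same grasp; the last joint's range is limited). The gripper opens to 85 mm and grips with 20 to 120 N. Pads are 22 mm wide; open, the fingers measure 114 mm over their backs; the gripper's body (76 mm by 85 mm) begins 54 mm behind the grasp point. The pads swing forward as they close: fully open they stand 13 mm farther back than shut.
Start: joints at [0.999, 0.053, 1.613, -0, 1.476, -0.119], TCP at [0.273, 0.562, 0.25] pointing down, gripper open.
Joint ranges: [-3.01, 3.01], [-1.01, 2.22], [0.06, 2.58], [-1.02, 4.17], [0.09, 2.62], [-3.14, 3.14]. Speed limits (rad/s): [2.57, 2.57, 3.14, 3.14, 3.14, 3.14].

## Interface

Orientations are given as a unit quaternion [w, x, y, z].
In Python, from plant import manip gives the robot as it stands. The module is installed in compiled form; this text tells all that it offers.
- The arm moves only by the tool move_arm, never from a script. Its argument "rows" is a list of rows, each a list of 7 numbers: the shift along the tool's x, y, z in cm, then the turn, a rotation vector about the tool's x, y, z in degrees, then the opening, from -1 (shut) to 1 (fully open). In form: [[tx, ty, tz, ax, ay, az, jaw], ...]. A call has 1 to 20 rows; each row shifts and turns the commanded pose from where the row before left it, along the tool's axes as they then stand; what a row does not reach is not made up. A row lasts 1/12 s, in which the tool goes at most 41.7 mm and 7.16 degrees, less where a joint would pass 70% of its speed; a pose out of reach is approached as far as the arm can. A call is refused whole if a number of a shift passes 4.17 or a number of a turn 7.16, either way. A call with a gripper value outside its range is refused whole. The fingers move at their own pace and stop on an object; the grip force is fixed at half the most. Time passes only in rows, so rows that do not move let the fingers close. It gives the time, the measured TCP pose, the force, the opening and the grip force at its end, in the units of the state.
- manip.state(): the state, without advancing time (a new reading comes with each control period).
- manip.grab_frame(name): name is "scene" or "top"; returns a dict with "img" (480x640x3 uint8, blue, green, red), "mtx" (3x3 intrinsics, pixels), "R" (3x3) and "t" (3): a world point X has camera coordinates R X + t. Camera axes: x right, y down, z forward; pixel columns grow to the right and rows downward; lengths in m; the calibration is good to about 2 mm. A picture is of the moment at which its call begins. There is no depth.
- manip.job_done(): hands the job in; it is judged then, once.
The state is a dict: "time": time; "joint_pos": joint angles; "joint_vel": joint speeds; "joint_efforts": joint torques, N m; "tool_pos": TCP position; "tool_rot": TCP orientation; "contact_force": force on the tool from outside, world axes, zero at the start; "ft_torque": the same for the moment, N m; "gripper_width": opening from 0.0 (shut) to 1.0 (fully open); "grasp_force": force on a finger pad.
Only numpy, scipy, OpenCV 4.12 (cv2) and the standard library are available. Lean on these libraries where they do the work, as an engineer would, in place of code of your own. Each camera call takes 0.05 s, during which the arm holds its last target. There are 200 camera calls.

## Working session

There is one attempt and no reset: what is moved stays moved. The work goes in short steps, Python scripts to look and compute and a tool call to move; the robot and the scene stay as the last step left them, time stands still between calls to the robot, and variables do not carry over. Pictures are saved under pics/ and viewed, at most 14 in all, crops included, and the job is handed in when it is done.

Besides the shell and the picture viewer there is one more tool, called after "Emit:" as name(argument=value, ...), one argument or row to a line, values as JSON. move_arm: Moves the arm, as the interface text tells. Its arguments: {"type":"object","properties":{"rows":{"type":"array","items":{"type":"array","items":{"type":"number"}}}},"required":["rows"]}

```bash
mkdir -p pics
python3 - <<'E'
from plant import manip
import cv2
print(manip.state(), manip.tip_reach)
for n in("top","scene"):
    f=manip.grab_frame(n); cv2.imwrite(f"pics/{n}0.png",f["img"]); print(n,f["mtx"],f["R"],f["t"])
E
```

```text
{'time': 0.0, 'joint_pos': array([ 9.98982426e-01,  5.33553515e-02,  1.61429917e+00, -7.11569290e-07,
        1.47600591e+00, -1.18999666e-01]), 'joint_vel': array([-7.77829723e-04,  9.69839257e-04, -1.65707876e-03, -9.47221859e-05,
       -6.52389342e-04, -9.78463173e-04]), 'joint_efforts': array([-1.23034893e-04, -3.93668532e+01, -3.70185435e+01, -7.65716118e-05,
        7.08673979e-03, -8.44970174e-06]), 'tool_pos': array([0.27311536, 0.56151443, 0.24906083]), 'tool_rot': array([-3.49720165e-04,  2.24477637e-01,  9.74478692e-01, -9.72944647e-04]), 'contact_force': array([0.37917206, 0.21339594, 0.98692799]), 'ft_torque': array([0.01175744, 0.02495517, 0.02290022]), 'grasp_force': 0.0, 'gripper_width': 1.0007464728747573} 0.019
top [[520.61727195   0.         323.53127862]
 [  0.         520.61727195 233.41430699]
 [  0.           0.           1.        ]] [[ 0.01901799 -0.99967348  0.01706609]
 [-0.98802935 -0.02140457 -0.15277387]
 [ 0.15308928 -0.01395634 -0.98811381]] [-0.02459531  0.55967751  0.79311301]
scene [[453.73033837   0.         321.89750506]
 [  0.         453.73033837 236.23808198]
 [  0.           0.           1.        ]] [[-0.60919737  0.79276131  0.0202005 ]
 [ 0.42878432  0.35071371 -0.83255264]
 [-0.66710012 -0.49852722 -0.55357749]] [ 0.33732585 -0.18061268  1.13670279]
```

View pics/top0.png

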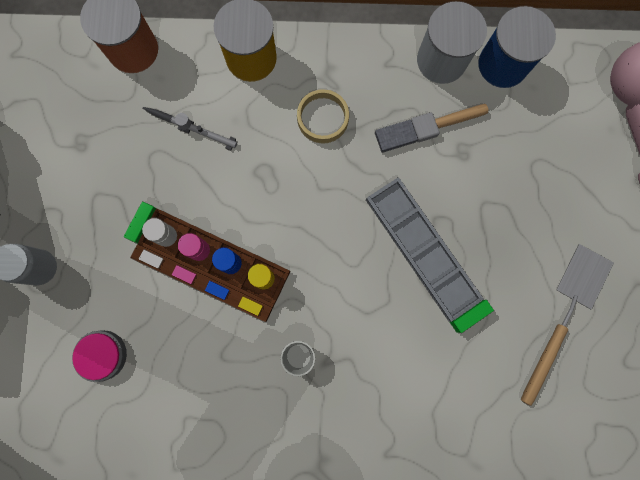

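View pics/scene0.png

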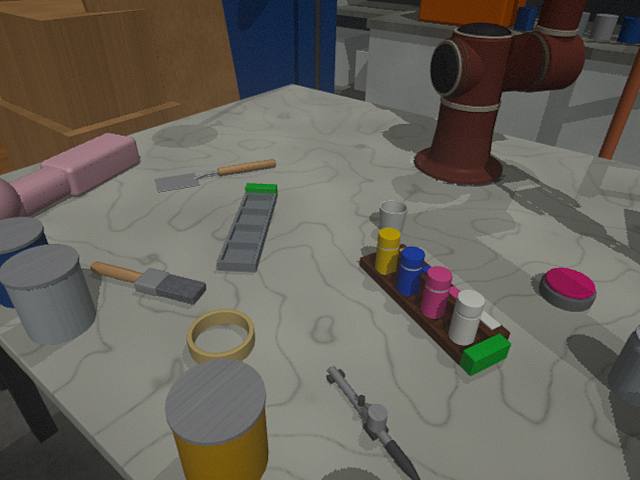

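Top view: storage rack with its green block at (140,222). The jars from green to far are white (157,230), pink (192,245), blue (226,262) and yellow (260,277). Spray rack: green block at (472,315), far end at (385,190). So yellow goes nearest the spray green block, then blue, pink, and white farthest.

```bash
cat > h.py <<'E'
import numpy as np, cv2
from plant import manip
def ray(f,uv,z):
    d=np.linalg.inv(f["mtx"])@[uv[0],uv[1],1]; c=-f["R"].T@f["t"]; d=f["R"].T@d
    return (c+d*(z-c[2])/d[2])[:2]
def blobs(mask,amin=40):
    n,l,s,c=cv2.connectedComponentsWithStats(mask.astype(np.uint8))
    return [(c[i],s[i]) for i in range(1,n) if s[i][4]>amin]
def contour(mask): return max(cv2.findContours(mask.astype(np.uint8),0,1)[0],key=cv2.contourArea)[:,0]
E
python3 - <<'E'
from h import *
f=manip.grab_frame("top"); im=f["img"]; hsv=cv2.cvtColor(im,40)
H,S,V=cv2.split(hsv)
roi=np.zeros(H.shape,bool); roi[195:325,115:295]=1
R={"yellow":(22,34,120),"blue":(105,125,120),"pink":(150,172,90)}
for n,(a,b,s) in R.items():
    for c,st in blobs((H>=a)&(H<=b)&(S>s)&(V>60)&roi): print(n,c.round(1),st, "tag/z.022",ray(f,c,.022).round(4))
for c,st in blobs((S<40)&(V>150)&roi): print("white",c.round(1),st,ray(f,c,.022).round(4))
g=(H>50)&(H<75)&(S>150)
for c,st in blobs(g,100): print("green",c,st,ray(f,c,.027))
# rectify spray rack at z=.018, 2px/mm
x0=.30;y0=-.35
M=lambda z:cv2.getPerspectiveTransform(np.float32([(p[0]-320)*0+p[0] for p in [(0,0)]]),None)
P=f["mtx"]@np.c_[f["R"][:,0],f["R"][:,1],f["R"][:,2]*.018+f["t"]]
c=ray(f,(430,255),.018); print("c",c)
# out pixel (u,v): y=c1+.16-u*.0005 ; x=c0+.16-v*.0005
A=np.array([[0,-.0005,c[0]+.15],[-.0005,0,c[1]+.15],[0,0,1]])
w=cv2.warpPerspective(im,P@A,(600,600),flags=cv2.WARP_INVERSE_MAP|cv2.INTER_CUBIC)
cv2.imwrite("pics/rect.png",w); print(A[0,2],A[1,2])
cr=cv2.resize(im[195:325,115:295],None,fx=4,fy=4,interpolation=2); cv2.imwrite("pics/stor.png",cr)
E
```

```text
yellow [260.4 276.2] [248 263  27  26 519] tag/z.022 [0.4909 0.0876]
yellow [249.9 305.6] [238 296  25  20 260] tag/z.022 [0.4433 0.1027]
blue [225.6 260.4] [212 247  29  27 559] tag/z.022 [0.5154 0.1451]
blue [216.4 289.8] [205 281  24  19 251] tag/z.022 [0.4675 0.1577]
pink [193.1 246.7] [178 233  32  28 648] tag/z.022 [0.5368 0.1992]
pink [183.4 274.1] [172 265  24  19 252] tag/z.022 [0.4918 0.2122]
white [245.7 227.1] [ 190  195  105   68 2537] [0.5712 0.1148]
white [263.8 206.9] [ 218  195   77   30 1650] [0.6057 0.0862]
white [153.2 229. ] [143 219  22  21 375] [0.5646 0.266 ]
white [150.3 258.6] [139 250  23  18 219] [0.5158 0.2673]
white [145.3 281.7] [135 266  20  29 285] [0.4782 0.2728]
white [168.1 288.1] [153 270  30  38 529] [0.4686 0.2355]
green [138.99821109 221.67978533] [124 202  32  41 559] [0.5754387  0.28836453]
green [471.82142857 316.18668831] [450 300  44  33 616] [ 0.43321647 -0.25418697]
c [ 0.53172787 -0.18998514]
0.6817278713901712 -0.03998513535968734
```

View pics/rect.png

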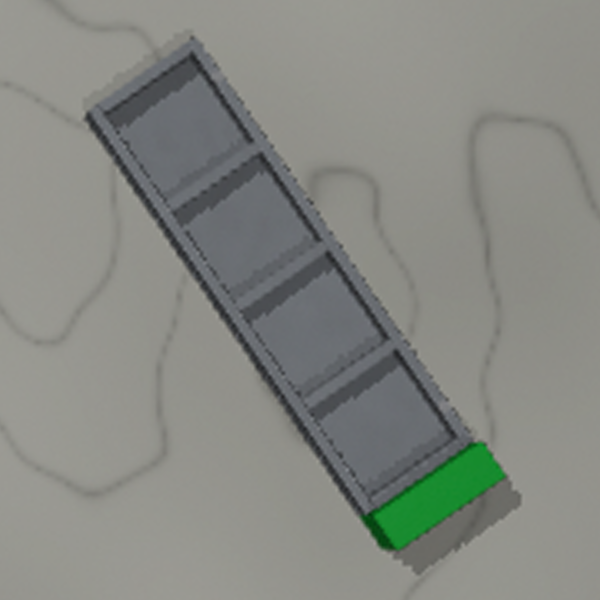

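View pics/stor.png

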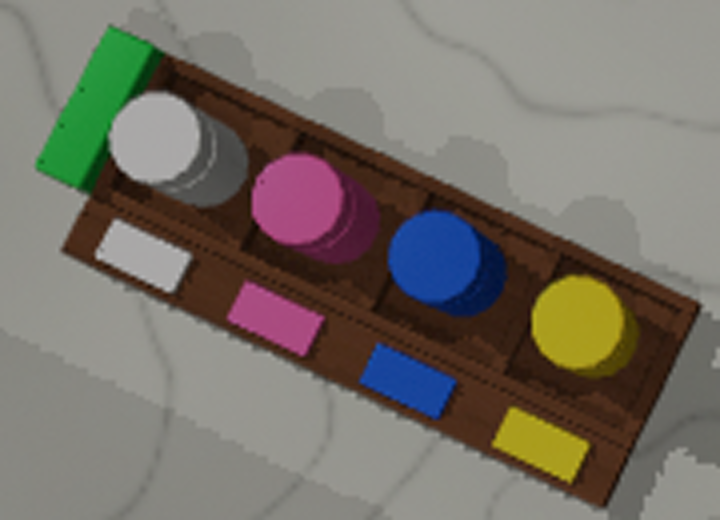

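Rectified view: spray rim corners at about (193,40), (92,113), (365,512) and (470,440), with the green block at the lower right. The storage crop shows four jars close to their compartment centres, with tags in order white, pink, blue, yellow. Next I compute both racks and the lid centres.

Run:
```python
from h import *
w=cv2.imread("pics/rect.png").astype(int)
A=np.array([[0,-.0005,.68173],[-.0005,0,-.03999]])
m=((w[...,0]-w[...,2])>6)&(w.max(2)>85)&(w[...,1]<w[...,0]+15)
c=contour(cv2.morphologyEx(m.astype(np.uint8),cv2.MORPH_OPEN,np.ones((3,3))))
r=cv2.minAreaRect(c); print(r)
b=cv2.boxPoints(r); print(b.round(0).tolist()); print("spray c",A@[*r[0],1])
f=manip.grab_frame("top")
for n,u in dict(white=(153.75,229.5),pink=(189.25,244.75),blue=(223.5,259.25),yellow=(259.5,275.5)).items(): print(n,ray(f,u,.072).round(4))
T=np.array([[.5158,.2673],[.4918,.2122],[.4675,.1577],[.4433,.1027]])
y=(T[0]-T[3])/np.linalg.norm(T[0]-T[3]); x=np.array([y[1],-y[0]]);print(y,(T+.046*x).round(4))
```

```text
((279.83990478515625, 275.1423645019531), (489.0858154296875, 130.98863220214844), 55.368019104003906)
[[87.0, 111.0], [195.0, 37.0], [473.0, 439.0], [365.0, 514.0]]
spray c [ 0.54415882 -0.17990995]
white [0.556  0.2494]
pink [0.5335 0.1934]
blue [0.5122 0.1398]
yellow [0.4884 0.0838]
[0.4030926 0.9151592] [[0.5579 0.2488]
 [0.5339 0.1937]
 [0.5096 0.1392]
 [0.4854 0.0842]]
```

Emit:
move_arm(
  rows=[
    [0,0,0,0,0,6.75,1],
    [0,0,0,0,0,6.75,1],
    [0,0,0,0,0,6.75,1],
    [0,0,0,0,0,6.75,1],
    [0,0,0,0,0,6.75,1],
    [0,0,0,0,0,6.75,1],
    [0,0,0,0,0,6.75,1],
    [0,0,0,0,0,6.75,1],
    [0,0,0,0,0,6.75,1],
    [0,0,0,0,0,6.75,1],
    [0,0,0,0,0,6.75,1],
    [0,0,0,0,0,6.75,1],
    [0,0,0,0,0,6.75,1],
    [0,0,0,0,0,0,1],
  ],
)

```text
time: 1.37
tool_pos: [0.2733, 0.5619, 0.2499]
tool_rot: [0.0, 0.838, 0.546, -0.0]
contact_force: [0.1, -0.6, 0.0]
gripper_width: 1.003
grasp_force: 0.0
```

```bash
cat > d.py <<'E'
# usage: d.py name z : yaw error (deg about tool z) and shift (cm) in tool axes after that turn
import sys
from h import *
from scipy.spatial.transform import Rotation as R
P=dict(white=(.557,.249,0),pink=(.5337,.1936,0),blue=(.511,.1395,0),yellow=(.487,.084,0),
 Swhite=(.6183,-.1288,1),Spink=(.5689,-.1629,1),Sblue=(.5195,-.1969,1),Syellow=(.4701,-.2310,1))
s=manip.state(); q=s["tool_rot"]; M=R.from_quat([*q[1:],q[0]]).as_matrix()
p=P[sys.argv[1]]; yaw=np.radians([-23.77,-55.4][p[2]])
cur=np.arctan2(M[1,1],M[0,1]); dz=(yaw-cur+np.pi/2)%np.pi-np.pi/2
Y=np.array([np.cos(cur+dz),np.sin(cur+dz),0]); X=np.cross(Y,[0,0,-1])
D=np.array([p[0],p[1],float(sys.argv[2])])-s["tool_pos"]
print("turn",round(-np.degrees(dz),2),"shift cm",np.round([D@X*100,D@Y*100,-D[2]*100],2),"pos",s["tool_pos"].round(4),"tilt",M[:2,2].round(4),"w",s["gripper_width"],"j6",s["joint_pos"][5].round(2),"t",s["time"])
E
python3 d.py white .16
```

```text
turn -0.03 shift cm [-17.2   38.57   8.99] pos [0.2733 0.5619 0.2499] tilt [-0.0003 -0.0005] w 1.0025570605112288 j6 1.41 t 1.3667
```

Emit:
move_arm(
  rows=[
    [-1.23,2.755,0.64,0,0,0,1],
    [-1.23,2.755,0.64,0,0,0,1],
    [-1.23,2.755,0.64,0,0,0,1],
    [-1.23,2.755,0.64,0,0,0,1],
    [-1.23,2.755,0.64,0,0,0,1],
    [-1.23,2.755,0.64,0,0,0,1],
    [-1.23,2.755,0.64,0,0,0,1],
    [-1.23,2.755,0.64,0,0,0,1],
    [-1.23,2.755,0.64,0,0,0,1],
    [-1.23,2.755,0.64,0,0,0,1],
    [-1.23,2.755,0.64,0,0,0,1],
    [-1.23,2.755,0.64,0,0,0,1],
    [-1.23,2.755,0.64,0,0,0,1],
    [-1.23,2.755,0.64,0,0,0,1],
    [0,0,0,0,0,0,1],
    [0,0,0,0,0,0,1],
  ],
)

```text
time: 2.7
tool_pos: [0.5578, 0.2481, 0.1599]
tool_rot: [-0.0, 0.837, 0.547, -0.001]
contact_force: [-1.1, 0.7, 1.2]
gripper_width: 1.001
grasp_force: 0.0
```

```bash
python3 d.py white .052
```

```text
turn 0.06 shift cm [ 0.05 -0.11 10.79] pos [0.5578 0.2481 0.1599] tilt [-0.0016 -0.0002] w 1.0013334048603506 j6 0.71 t 2.7
```

Emit:
move_arm(
  rows=[
    [0,0,1.8,0,0,0,1],
    [0,0,1.8,0,0,0,1],
    [0,0,1.8,0,0,0,1],
    [0,0,1.8,0,0,0,1],
    [0,0,1.8,0,0,0,1],
    [0,0,1.8,0,0,0,1],
    [0,0,0,0,0,0,1],
    [0,0,0,0,0,0,-1],
    [0,0,0,0,0,0,-1],
    [0,0,0,0,0,0,-1],
    [0,0,0,0,0,0,-1],
    [0,0,0,0,0,0,-1],
    [0,0,0,0,0,0,-1],
    [0,0,0,0,0,0,-1],
    [0,0,0,0,0,0,-1],
  ],
)

```text
time: 3.95
tool_pos: [0.5585, 0.2499, 0.0547]
tool_rot: [0.0, 0.837, 0.547, 0.001]
contact_force: [-2.5, 0.2, 7.1]
gripper_width: 0.408
grasp_force: 59.8
```

Emit:
move_arm(
  rows=[
    [0,0,-1,0,0,0,-1],
    [0,0,-1.9,0,0,0,-1],
    [0,0,-1.9,0,0,0,-1],
    [0,0,-1.9,0,0,0,-1],
    [0,0,-1.9,0,0,0,-1],
    [0,0,-1.9,0,0,0,-1],
    [0,0,0,0,0,4.5,-1],
    [0,0,0,0,0,4.5,-1],
    [0,0,0,0,0,4.5,-1],
    [0,0,0,0,0,4.5,-1],
    [0,0,0,0,0,4.5,-1],
    [0,0,0,0,0,4.5,-1],
    [0,0,0,0,0,4.5,-1],
    [0,0,0,0,0,0,-1],
  ],
)

```text
time: 5.12
tool_pos: [0.557, 0.2491, 0.1576]
tool_rot: [0.0, 0.954, 0.298, -0.0]
contact_force: [0.1, -0.7, -1.3]
gripper_width: 0.408
grasp_force: 59.8
```

```bash
python3 d.py Swhite .16; python3 -c "
from h import *
cv2.imwrite('pics/s1.png',manip.grab_frame('scene')['img'])"
```

```text
turn 0.13 shift cm [-16.41  34.58  -0.24] pos [0.557  0.2491 0.1576] tilt [-0.0007 -0.0004] w 0.40777848867912475 j6 1.26 t 5.1167
```

View pics/s1.png

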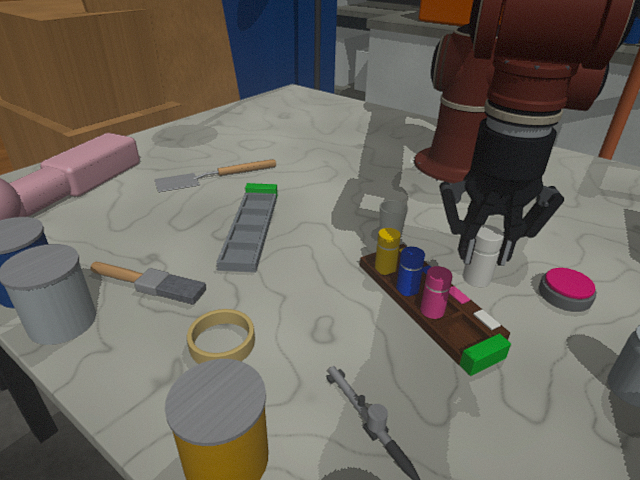

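The white jar is held upright at (483,255), clear of the others. Now I carry it over.

Emit:
move_arm(
  rows=[
    [-1.17,2.47,0,0,0,0,-1],
    [-1.17,2.47,0,0,0,0,-1],
    [-1.17,2.47,0,0,0,0,-1],
    [-1.17,2.47,0,0,0,0,-1],
    [-1.17,2.47,0,0,0,0,-1],
    [-1.17,2.47,0,0,0,0,-1],
    [-1.17,2.47,0,0,0,0,-1],
    [-1.17,2.47,0,0,0,0,-1],
    [-1.17,2.47,0,0,0,0,-1],
    [-1.17,2.47,0,0,0,0,-1],
    [-1.17,2.47,0,0,0,0,-1],
    [-1.17,2.47,0,0,0,0,-1],
    [-1.17,2.47,0,0,0,0,-1],
    [-1.17,2.47,0,0,0,0,-1],
    [0,0,0,0,0,0,-1],
    [0,0,0,0,0,0,-1],
  ],
)

```text
time: 6.5
tool_pos: [0.6202, -0.1294, 0.1577]
tool_rot: [-0.0, 0.954, 0.299, -0.0]
contact_force: [-0.4, 0.0, -2.0]
gripper_width: 0.408
grasp_force: 60.2
```

```bash
python3 d.py Swhite .0555
```

```text
turn 0.16 shift cm [-0.12 -0.16 10.22] pos [ 0.6202 -0.1294  0.1577] tilt [-0.0003  0.0003] w 0.4081357618347804 j6 0.64 t 6.5
```

Emit:
move_arm(
  rows=[
    [-0.1,-0.1,1.8,0,0,0,-1],
    [0,0,1.8,0,0,0,-1],
    [0,0,1.8,0,0,0,-1],
    [0,0,1.8,0,0,0,-1],
    [0,0,1.5,0,0,0,-1],
    [0,0,0.8,0,0,0,-1],
    [0,0,0.5,0,0,0,-1],
    [0,0,0.25,0,0,0,-1],
    [0,0,0,0,0,0,-1],
    [0,0,0,0,0,0,-1],
  ],
)

```text
time: 7.33
tool_pos: [0.6197, -0.128, 0.0563]
tool_rot: [0.001, 0.954, 0.299, 0.001]
contact_force: [0.4, -0.2, -0.7]
gripper_width: 0.404
grasp_force: 60.3
```

Emit:
move_arm(
  rows=[
    [0,0,0.15,0,0,0,-1],
    [0,0,0,0,0,0,-1],
    [0,0,0,0,0,0,-0.1],
    [0,0,0,0,0,0,0.2],
    [0,0,0,0,0,0,0.6],
    [0,0,0,0,0,0,1],
    [0,0,0,0,0,0,1],
    [0,0,0,0,0,0,1],
    [0,0,0,0,0,0,1],
    [0,0,-1.2,0,0,0,1],
    [0,0,-1.8,0,0,0,1],
    [0,0,-1.8,0,0,0,1],
    [0,0,-1.8,0,0,0,1],
    [0,0,-1.8,0,0,0,1],
    [0,0,-1.8,0,0,0,1],
    [0,0,0,0,0,0,1],
  ],
)

```text
time: 8.67
tool_pos: [0.6216, -0.1287, 0.1617]
tool_rot: [0.003, 0.954, 0.299, 0.004]
contact_force: [0.8, 0.1, 0.7]
gripper_width: 0.999
grasp_force: 0.0
```

```bash
python3 d.py pink .16; python3 -c "
from h import *
cv2.imwrite('pics/t1.png',manip.grab_frame('scene')['img'])"
```

```text
turn -31.42 shift cm [ 25.95 -21.03   0.17] pos [ 0.6216 -0.1287  0.1617] tilt [ 0.0085 -0.0029] w 0.9992725745197902 j6 0.64 t 8.6667
```

View pics/t1.png

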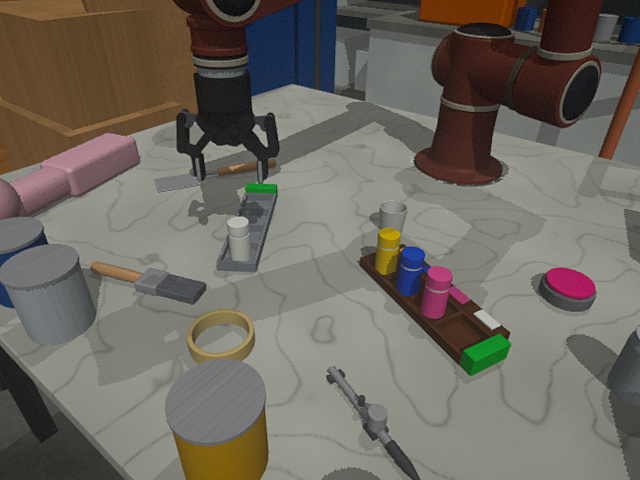

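The white jar stands upright in the far compartment at (238,240). Next is pink.

Emit:
move_arm(
  rows=[
    [0,0,0,0,0,-4.49,1],
    [0,0,0,0,0,-4.49,1],
    [0,0,0,0,0,-4.49,1],
    [0,0,0,0,0,-4.49,1],
    [0,0,0,0,0,-4.49,1],
    [0,0,0,0,0,-4.49,1],
    [0,0,0,0,0,-4.49,1],
    [2.16,-1.75,0,0,0,0,1],
    [2.16,-1.75,0,0,0,0,1],
    [2.16,-1.75,0,0,0,0,1],
    [2.16,-1.75,0,0,0,0,1],
    [2.16,-1.75,0,0,0,0,1],
    [2.16,-1.75,0,0,0,0,1],
    [2.16,-1.75,0,0,0,0,1],
    [2.16,-1.75,0,0,0,0,1],
    [2.16,-1.75,0,0,0,0,1],
    [2.16,-1.75,0,0,0,0,1],
    [2.16,-1.75,0,0,0,0,1],
    [2.16,-1.75,0,0,0,0,1],
  ],
)

```text
time: 10.3
tool_pos: [0.5298, 0.1951, 0.1542]
tool_rot: [-0.0, 0.838, 0.546, -0.001]
contact_force: [0.3, 0.1, 0.4]
gripper_width: 0.999
grasp_force: 0.0
```

Emit:
move_arm(
  rows=[
    [0,0,0,0,0,0,1],
    [0,0,0,0,0,0,1],
  ],
)

```text
time: 10.47
tool_pos: [0.53, 0.1948, 0.1544]
tool_rot: [-0.0, 0.837, 0.547, -0.001]
contact_force: [0.5, 0.2, 0.5]
gripper_width: 0.996
grasp_force: 0.0
```

```bash
python3 d.py pink .052
```

```text
turn 0.15 shift cm [ 0.04  0.39 10.24] pos [0.53   0.1948 0.1544] tilt [-0.002  -0.0008] w 0.996393956102045 j6 0.63 t 10.4667
```

Emit:
move_arm(
  rows=[
    [0,0.4,0.6,0,0,0,1],
    [0,0,1.6,0,0,0,1],
    [0,0,1.8,0,0,0,1],
    [0,0,1.8,0,0,0,1],
    [0,0,1.8,0,0,0,1],
    [0,0,1.8,0,0,0,1],
    [0,0,0.8,0,0,0,1],
    [0,0,0,0,0,0,-1],
    [0,0,0,0,0,0,-1],
    [0,0,0,0,0,0,-1],
    [0,0,0,0,0,0,-1],
    [0,0,0,0,0,0,-1],
    [0,0,0,0,0,0,-1],
    [0,0,0,0,0,0,-1],
  ],
)

```text
time: 11.63
tool_pos: [0.536, 0.1926, 0.0554]
tool_rot: [0.001, 0.837, 0.546, 0.001]
contact_force: [-0.3, -0.4, 6.3]
gripper_width: 0.407
grasp_force: 59.9
```

Emit:
move_arm(
  rows=[
    [0,0,-1,0,0,0,-1],
    [0,0,-1.9,0,0,0,-1],
    [0,0,-1.9,0,0,0,-1],
    [0,0,-1.9,0,0,0,-1],
    [0,0,-1.9,0,0,0,-1],
    [0,0,-1.9,0,0,0,-1],
    [0,0,0,0,0,4.5,-1],
    [0,0,0,0,0,4.5,-1],
    [0,0,0,0,0,4.5,-1],
    [0,0,0,0,0,4.5,-1],
    [0,0,0,0,0,4.5,-1],
    [0,0,0,0,0,4.5,-1],
    [0,0,0,0,0,4.5,-1],
    [0,0,0,0,0,0,-1],
  ],
)

```text
time: 12.8
tool_pos: [0.5343, 0.1924, 0.1586]
tool_rot: [-0.0, 0.955, 0.298, -0.0]
contact_force: [0.5, 0.3, -0.3]
gripper_width: 0.41
grasp_force: 59.7
```

```bash
python3 d.py Spink .16
```

```text
turn 0.07 shift cm [-17.32  31.21  -0.14] pos [0.5343 0.1924 0.1586] tilt [-0.0009 -0.0001] w 0.41049434359309317 j6 1.18 t 12.8
```

Emit:
move_arm(
  rows=[
    [-1.33,2.4,0,0,0,0,-1],
    [-1.33,2.4,0,0,0,0,-1],
    [-1.33,2.4,0,0,0,0,-1],
    [-1.33,2.4,0,0,0,0,-1],
    [-1.33,2.4,0,0,0,0,-1],
    [-1.33,2.4,0,0,0,0,-1],
    [-1.33,2.4,0,0,0,0,-1],
    [-1.33,2.4,0,0,0,0,-1],
    [-1.33,2.4,0,0,0,0,-1],
    [-1.33,2.4,0,0,0,0,-1],
    [-1.33,2.4,0,0,0,0,-1],
    [-1.33,2.4,0,0,0,0,-1],
    [-1.33,2.4,0,0,0,0,-1],
    [0,0,0,0,0,0,-1],
    [0,0,0,0,0,0,-1],
    [0,0,0,0,0,0,-1],
  ],
)

```text
time: 14.13
tool_pos: [0.5702, -0.1621, 0.1585]
tool_rot: [-0.0, 0.954, 0.299, -0.0]
contact_force: [-0.1, 0.7, -1.0]
gripper_width: 0.407
grasp_force: 60.1
```

```bash
python3 d.py Spink .0555
```

```text
turn 0.19 shift cm [-1.50e-01 -1.00e-02  1.03e+01] pos [ 0.5702 -0.1621  0.1585] tilt [-0.0007  0.0008] w 0.4070961298126801 j6 0.56 t 14.1333
```

Emit:
move_arm(
  rows=[
    [-0.1,0,1.8,0,0,0,-1],
    [0,0,1.8,0,0,0,-1],
    [0,0,1.8,0,0,0,-1],
    [0,0,1.8,0,0,0,-1],
    [0,0,1.5,0,0,0,-1],
    [0,0,0.8,0,0,0,-1],
    [0,0,0.5,0,0,0,-1],
    [0,0,0.3,0,0,0,-1],
    [0,0,0,0,0,0,-1],
    [0,0,0,0,0,0,-1],
  ],
)

```text
time: 14.97
tool_pos: [0.5705, -0.1632, 0.0568]
tool_rot: [0.001, 0.954, 0.299, 0.001]
contact_force: [0.8, 0.0, -0.8]
gripper_width: 0.407
grasp_force: 60.4
```

Emit:
move_arm(
  rows=[
    [0,0,0.15,0,0,0,-1],
    [0,0,0,0,0,0,-1],
    [0,0,0,0,0,0,-0.1],
    [0,0,0,0,0,0,0.2],
    [0,0,0,0,0,0,0.6],
    [0,0,0,0,0,0,1],
    [0,0,0,0,0,0,1],
    [0,0,0,0,0,0,1],
    [0,0,0,0,0,0,1],
    [0,0,-1.2,0,0,0,1],
    [0,0,-1.8,0,0,0,1],
    [0,0,-1.8,0,0,0,1],
    [0,0,-1.8,0,0,0,1],
    [0,0,-1.8,0,0,0,1],
    [0,0,-1.8,0,0,0,1],
    [0,0,0,0,0,0,1],
    [0,0,0,0,0,0,1],
  ],
)

```text
time: 16.38
tool_pos: [0.5706, -0.1635, 0.1581]
tool_rot: [0.001, 0.954, 0.299, 0.001]
contact_force: [0.3, 0.4, -0.4]
gripper_width: 1.0
grasp_force: 0.0
```

```bash
python3 d.py blue .16; python3 -c "
from h import *
cv2.imwrite('pics/t2.png',manip.grab_frame('scene')['img'])"
```

```text
turn -31.49 shift cm [ 25.32 -17.67  -0.19] pos [ 0.5706 -0.1635  0.1581] tilt [ 0.0033 -0.0014] w 1.00030395652956 j6 0.56 t 16.3833
```

View pics/t2.png

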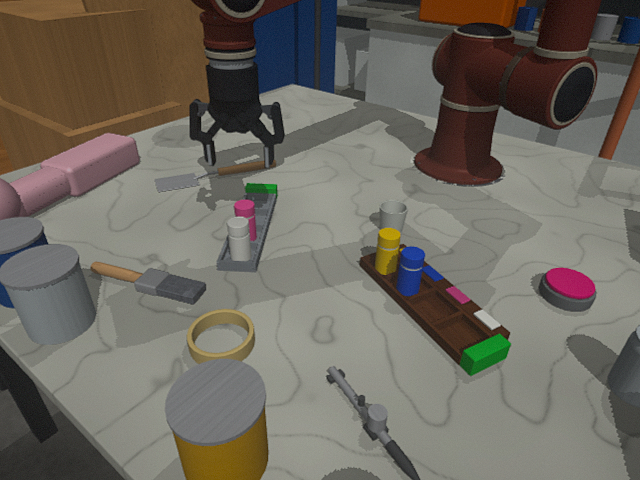

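White (238,240) and pink (245,218) both stand upright in adjacent compartments. Next is blue.

Emit:
move_arm(
  rows=[
    [0,0,0,0,0,-4.5,1],
    [0,0,0,0,0,-4.5,1],
    [0,0,0,0,0,-4.5,1],
    [0,0,0,0,0,-4.5,1],
    [0,0,0,0,0,-4.5,1],
    [0,0,0,0,0,-4.5,1],
    [0,0,0,0,0,-4.5,1],
    [2.3,-1.6,0,0,0,0,1],
    [2.3,-1.6,0,0,0,0,1],
    [2.3,-1.6,0,0,0,0,1],
    [2.3,-1.6,0,0,0,0,1],
    [2.3,-1.6,0,0,0,0,1],
    [2.3,-1.6,0,0,0,0,1],
    [2.3,-1.6,0,0,0,0,1],
    [2.3,-1.6,0,0,0,0,1],
    [2.3,-1.6,0,0,0,0,1],
    [2.3,-1.6,0,0,0,0,1],
    [2.3,-1.6,0,0,0,0,1],
    [0,0,0,0,0,0,1],
    [0,0,0,0,0,0,1],
  ],
)

```text
time: 18.1
tool_pos: [0.5093, 0.1402, 0.1544]
tool_rot: [-0.001, 0.837, 0.547, -0.001]
contact_force: [0.1, -0.6, -0.1]
gripper_width: 0.999
grasp_force: 0.0
```

```bash
python3 d.py blue .052
```

```text
turn 0.16 shift cm [1.000e-02 1.900e-01 1.024e+01] pos [0.5093 0.1402 0.1544] tilt [-0.003  -0.0007] w 0.9991608489325375 j6 0.54 t 18.1
```

Emit:
move_arm(
  rows=[
    [0,0.2,0.6,0,0,0,1],
    [0,0,1.6,0,0,0,1],
    [0,0,1.8,0,0,0,1],
    [0,0,1.8,0,0,0,1],
    [0,0,1.8,0,0,0,1],
    [0,0,1.8,0,0,0,1],
    [0,0,0.8,0,0,0,1],
    [0,0,0,0,0,0,-1],
    [0,0,0,0,0,0,-1],
    [0,0,0,0,0,0,-1],
    [0,0,0,0,0,0,-1],
    [0,0,0,0,0,0,-1],
    [0,0,0,0,0,0,-1],
    [0,0,0,0,0,0,-1],
  ],
)

```text
time: 19.27
tool_pos: [0.5137, 0.1387, 0.0558]
tool_rot: [0.001, 0.837, 0.546, 0.001]
contact_force: [-0.2, 0.1, 6.0]
gripper_width: 0.41
grasp_force: 60.0
```

Emit:
move_arm(
  rows=[
    [0,0,-1,0,0,0,-1],
    [0,0,-1.9,0,0,0,-1],
    [0,0,-1.9,0,0,0,-1],
    [0,0,-1.9,0,0,0,-1],
    [0,0,-1.9,0,0,0,-1],
    [0,0,-1.9,0,0,0,-1],
    [0,0,0,0,0,4.5,-1],
    [0,0,0,0,0,4.5,-1],
    [0,0,0,0,0,4.5,-1],
    [0,0,0,0,0,4.5,-1],
    [0,0,0,0,0,4.5,-1],
    [0,0,0,0,0,4.5,-1],
    [0,0,0,0,0,4.5,-1],
    [0,0,0,0,0,0,-1],
  ],
)

```text
time: 20.43
tool_pos: [0.5118, 0.1386, 0.1591]
tool_rot: [-0.0, 0.955, 0.298, -0.001]
contact_force: [-0.4, -0.0, -0.0]
gripper_width: 0.407
grasp_force: 59.7
```

```bash
python3 d.py Sblue .16
```

```text
turn 0.08 shift cm [-18.42  28.06  -0.09] pos [0.5118 0.1386 0.1591] tilt [-0.0011 -0.    ] w 0.40686225680338467 j6 1.09 t 20.4333
```

Emit:
move_arm(
  rows=[
    [-1.42,2.16,0,0,0,0,-1],
    [-1.42,2.16,0,0,0,0,-1],
    [-1.42,2.16,0,0,0,0,-1],
    [-1.42,2.16,0,0,0,0,-1],
    [-1.42,2.16,0,0,0,0,-1],
    [-1.42,2.16,0,0,0,0,-1],
    [-1.42,2.16,0,0,0,0,-1],
    [-1.42,2.16,0,0,0,0,-1],
    [-1.42,2.16,0,0,0,0,-1],
    [-1.42,2.16,0,0,0,0,-1],
    [-1.42,2.16,0,0,0,0,-1],
    [-1.42,2.16,0,0,0,0,-1],
    [-1.42,2.16,0,0,0,0,-1],
    [0,0,0,0,0,0,-1],
    [0,0,0,0,0,0,-1],
    [0,0,0,0,0,0,-1],
  ],
)

```text
time: 21.77
tool_pos: [0.5204, -0.1968, 0.1589]
tool_rot: [-0.001, 0.954, 0.299, -0.0]
contact_force: [-0.3, 0.7, -1.8]
gripper_width: 0.407
grasp_force: 60.1
```

```bash
python3 d.py Sblue .0555
```

```text
turn 0.19 shift cm [-0.08 -0.04 10.34] pos [ 0.5204 -0.1968  0.1589] tilt [-0.0007  0.001 ] w 0.40688725364049394 j6 0.47 t 21.7667
```

Emit:
move_arm(
  rows=[
    [-0.1,0,1.8,0,0,0,-1],
    [0,0,1.8,0,0,0,-1],
    [0,0,1.8,0,0,0,-1],
    [0,0,1.8,0,0,0,-1],
    [0,0,1.5,0,0,0,-1],
    [0,0,0.8,0,0,0,-1],
    [0,0,0.5,0,0,0,-1],
    [0,0,0.3,0,0,0,-1],
    [0,0,0,0,0,0,-1],
    [0,0,0.15,0,0,0,-1],
    [0,0,0,0,0,0,-1],
  ],
)

```text
time: 22.68
tool_pos: [0.5208, -0.1983, 0.0559]
tool_rot: [0.001, 0.954, 0.299, 0.001]
contact_force: [0.7, 0.3, 0.3]
gripper_width: 0.407
grasp_force: 60.4
```

Emit:
move_arm(
  rows=[
    [0,0,0,0,0,0,-1],
    [0,0,0,0,0,0,-0.1],
    [0,0,0,0,0,0,0.2],
    [0,0,0,0,0,0,0.6],
    [0,0,0,0,0,0,1],
    [0,0,0,0,0,0,1],
    [0,0,0,0,0,0,1],
    [0,0,0,0,0,0,1],
    [0,0,-1.2,0,0,0,1],
    [0,0,-1.8,0,0,0,1],
    [0,0,-1.8,0,0,0,1],
    [0,0,-1.8,0,0,0,1],
    [0,0,-1.8,0,0,0,1],
    [0,0,-1.8,0,0,0,1],
    [0,0,0,0,0,0,1],
    [0,0,0,0,0,0,1],
  ],
)

```text
time: 24.02
tool_pos: [0.5207, -0.1984, 0.1585]
tool_rot: [0.001, 0.954, 0.299, 0.001]
contact_force: [-0.2, 0.7, 0.8]
gripper_width: 1.002
grasp_force: 0.0
```

```bash
python3 d.py yellow .16; python3 -c "
from h import *
cv2.imwrite('pics/t3.png',manip.grab_frame('scene')['img'][100:400,150:550])"
```

```text
turn -31.49 shift cm [ 24.48 -14.47  -0.15] pos [ 0.5207 -0.1984  0.1585] tilt [ 0.0031 -0.0017] w 1.0020868102572504 j6 0.47 t 24.0167
```

View pics/t3.png

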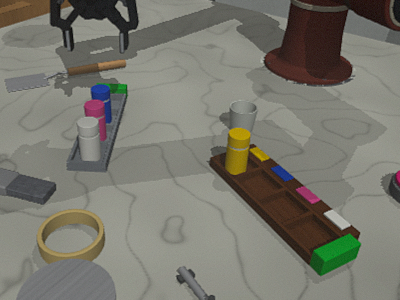

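White, pink and blue all stand upright in the spray rack (crop (90,140), (95,120), (101,103)). Last is yellow.

Emit:
move_arm(
  rows=[
    [0,0,0,0,0,-4.5,1],
    [0,0,0,0,0,-4.5,1],
    [0,0,0,0,0,-4.5,1],
    [0,0,0,0,0,-4.5,1],
    [0,0,0,0,0,-4.5,1],
    [0,0,0,0,0,-4.5,1],
    [0,0,0,0,0,-4.5,1],
    [2.23,-1.3,0,0,0,0,1],
    [2.23,-1.3,0,0,0,0,1],
    [2.23,-1.3,0,0,0,0,1],
    [2.23,-1.3,0,0,0,0,1],
    [2.23,-1.3,0,0,0,0,1],
    [2.23,-1.3,0,0,0,0,1],
    [2.23,-1.3,0,0,0,0,1],
    [2.23,-1.3,0,0,0,0,1],
    [2.23,-1.3,0,0,0,0,1],
    [2.23,-1.3,0,0,0,0,1],
    [2.23,-1.3,0,0,0,0,1],
    [0,0,0,0,0,0,1],
    [0,0,0,0,0,0,1],
  ],
)

```text
time: 25.73
tool_pos: [0.4866, 0.085, 0.155]
tool_rot: [-0.001, 0.837, 0.547, -0.001]
contact_force: [-0.2, -0.0, 0.3]
gripper_width: 0.999
grasp_force: 0.0
```

```bash
python3 d.py yellow .052
```

```text
turn 0.15 shift cm [-0.08  0.07 10.3 ] pos [0.4866 0.085  0.155 ] tilt [-0.003  -0.0004] w 0.9991613470423457 j6 0.43 t 25.7333
```

Emit:
move_arm(
  rows=[
    [-0.1,0.1,0.6,0,0,0,1],
    [0,0,1.6,0,0,0,1],
    [0,0,1.8,0,0,0,1],
    [0,0,1.8,0,0,0,1],
    [0,0,1.8,0,0,0,1],
    [0,0,1.8,0,0,0,1],
    [0,0,0.9,0,0,0,1],
    [0,0,0,0,0,0,-1],
    [0,0,0,0,0,0,-1],
    [0,0,0,0,0,0,-1],
    [0,0,0,0,0,0,-1],
    [0,0,0,0,0,0,-1],
    [0,0,0,0,0,0,-1],
    [0,0,0,0,0,0,-1],
  ],
)

```text
time: 26.9
tool_pos: [0.4896, 0.0828, 0.0553]
tool_rot: [0.001, 0.838, 0.546, 0.001]
contact_force: [-0.3, -0.6, 5.6]
gripper_width: 0.402
grasp_force: 60.0
```

Emit:
move_arm(
  rows=[
    [0,0,-1,0,0,0,-1],
    [0,0,-1.9,0,0,0,-1],
    [0,0,-1.9,0,0,0,-1],
    [0,0,-1.9,0,0,0,-1],
    [0,0,-1.9,0,0,0,-1],
    [0,0,-1.9,0,0,0,-1],
    [0,0,0,0,0,4.5,-1],
    [0,0,0,0,0,4.5,-1],
    [0,0,0,0,0,4.5,-1],
    [0,0,0,0,0,4.5,-1],
    [0,0,0,0,0,4.5,-1],
    [0,0,0,0,0,4.5,-1],
    [0,0,0,0,0,4.5,-1],
    [0,0,0,0,0,0,-1],
  ],
)

```text
time: 28.07
tool_pos: [0.4878, 0.0829, 0.1586]
tool_rot: [-0.0, 0.955, 0.298, -0.0]
contact_force: [-0.6, 0.7, -0.6]
gripper_width: 0.406
grasp_force: 59.8
```

```bash
python3 d.py Syellow .16
```

```text
turn 0.07 shift cm [-19.28  24.84  -0.14] pos [0.4878 0.0829 0.1586] tilt [-0.001  0.   ] w 0.4060675925143017 j6 0.98 t 28.0667
```

Emit:
move_arm(
  rows=[
    [-1.48,1.91,0,0,0,0,-1],
    [-1.48,1.91,0,0,0,0,-1],
    [-1.48,1.91,0,0,0,0,-1],
    [-1.48,1.91,0,0,0,0,-1],
    [-1.48,1.91,0,0,0,0,-1],
    [-1.48,1.91,0,0,0,0,-1],
    [-1.48,1.91,0,0,0,0,-1],
    [-1.48,1.91,0,0,0,0,-1],
    [-1.48,1.91,0,0,0,0,-1],
    [-1.48,1.91,0,0,0,0,-1],
    [-1.48,1.91,0,0,0,0,-1],
    [-1.48,1.91,0,0,0,0,-1],
    [-1.48,1.91,0,0,0,0,-1],
    [0,0,0,0,0,0,-1],
    [0,0,0,0,0,0,-1],
    [0,0,0,0,0,0,-1],
  ],
)

```text
time: 29.4
tool_pos: [0.4715, -0.2303, 0.1585]
tool_rot: [-0.001, 0.954, 0.299, -0.0]
contact_force: [-0.7, -0.0, -1.4]
gripper_width: 0.408
grasp_force: 60.1
```

```bash
python3 d.py Syellow .0555
```

```text
turn 0.19 shift cm [-0.15 -0.02 10.3 ] pos [ 0.4715 -0.2303  0.1585] tilt [-0.0006  0.0009] w 0.4081226086977802 j6 0.37 t 29.4
```

Emit:
move_arm(
  rows=[
    [-0.1,0,1.8,0,0,0,-1],
    [0,0,1.8,0,0,0,-1],
    [0,0,1.8,0,0,0,-1],
    [0,0,1.8,0,0,0,-1],
    [0,0,1.5,0,0,0,-1],
    [0,0,0.8,0,0,0,-1],
    [0,0,0.5,0,0,0,-1],
    [0,0,0.3,0,0,0,-1],
    [0,0,0,0,0,0,-1],
    [0,0,0.15,0,0,0,-1],
    [0,0,0,0,0,0,-1],
  ],
)

```text
time: 30.32
tool_pos: [0.4718, -0.2319, 0.0553]
tool_rot: [0.001, 0.954, 0.299, 0.001]
contact_force: [0.9, 0.1, 0.9]
gripper_width: 0.405
grasp_force: 60.3
```

Emit:
move_arm(
  rows=[
    [0,0,0,0,0,0,-1],
    [0,0,0,0,0,0,-0.1],
    [0,0,0,0,0,0,0.2],
    [0,0,0,0,0,0,0.6],
    [0,0,0,0,0,0,1],
    [0,0,0,0,0,0,1],
    [0,0,0,0,0,0,1],
    [0,0,0,0,0,0,1],
    [0,0,-1.2,0,0,0,1],
    [0,0,-1.8,0,0,0,1],
    [0,0,-1.8,0,0,0,1],
    [0,0,-1.8,0,0,0,1],
    [0,0,-1.8,0,0,0,1],
    [0,0,-1.8,0,0,0,1],
  ],
)

```text
time: 31.48
tool_pos: [0.471, -0.2314, 0.1581]
tool_rot: [0.0, 0.954, 0.299, 0.0]
contact_force: [0.4, -0.3, -0.0]
gripper_width: 1.003
grasp_force: 0.0
```

Emit:
move_arm(
  rows=[
    [2,-2.5,0,0,0,0,1],
    [2,-2.5,0,0,0,0,1],
    [2,-2.5,0,0,0,0,1],
    [2,-2.5,0,0,0,0,1],
    [2,-2.5,0,0,0,0,1],
    [2,-2.5,0,0,0,0,1],
    [2,-2.5,0,0,0,0,1],
    [2,-2.5,0,0,0,0,1],
    [0,0,0,0,0,0,1],
    [0,0,0,0,0,0,1],
    [0,0,0,0,0,0,1],
    [0,0,0,0,0,0,1],
  ],
)

```text
time: 32.48
tool_pos: [0.4885, 0.0232, 0.1566]
tool_rot: [0.0, 0.955, 0.298, 0.0]
contact_force: [0.6, 0.4, 0.4]
gripper_width: 1.0
grasp_force: 0.0
```

```bash
python3 -c "
from h import *
i=manip.grab_frame('top')['img'][150:350,340:520]
j=manip.grab_frame('scene')['img'][150:290,180:320]
cv2.imwrite('pics/end.png',np.hstack([cv2.resize(i,(405,450)),cv2.resize(j,(390,450))]))"
```

```text
(no output)
```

View pics/end.png

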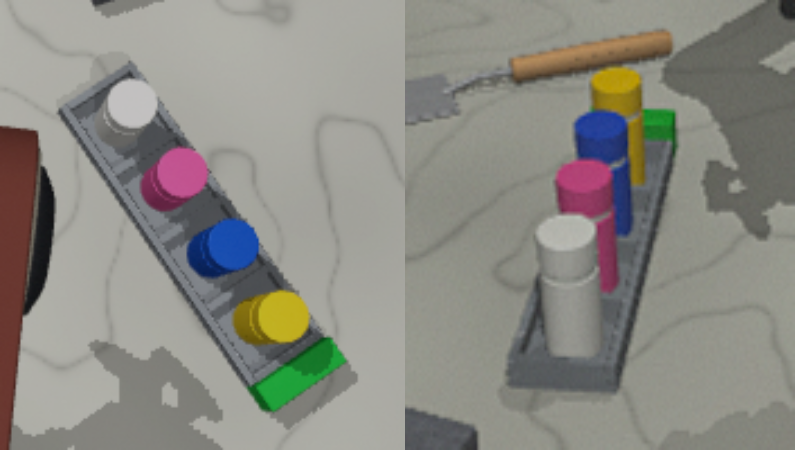

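All four jars stand upright. In the end crop the lids are at white (132,103), pink (182,174), blue (231,245) and yellow (281,316). I'll check the centring numerically, and hand in if it's good.

Run:
```python
from h import *
f=manip.grab_frame("top"); y=np.array([-.823,-.568]); x=np.array([-.568,.823]); ok=True
for n,(u,v),t in (("white",(132,103),-90),("pink",(182,174),-30),("blue",(231,245),30),("yellow",(281,316),90)):
    d=(ray(f,(u/2.25+340,v/2.25+150),.078)-[.5442,-.1799])*1000; print(n,(d@x).round(1),(d@y-t).round(1)); ok&=max(abs(d@x),abs(d@y-t))<8
if ok: print(manip.job_done())
```

```text
white 0.9 1.4
pink 0.6 1.3
blue 0.9 -0.1
yellow 0.6 -2.2
the job is handed in; nothing more can be done
None
```

All four jars stand upright in the spray rack in reverse order (from its green block: yellow, blue, pink, white), each about 2 mm or less from its compartment centre by camera; the job was handed in at about 32 s of the allowed 102 s, and no verdict was returned.

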